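Zigzag the organiser tiers on the windowsill

TASK

Build up the clear organiser in a zigzag on the white-rimmed tier that stands on the sill: put the blue-rimmed tier from the sloping draining rack on it first, open side up, level and in line, shifted lengthwise by one end pocket so that the pocket with the yellow dreidel stays open and its end stands over that pocket's partition. Then put the green-rimmed tier with the spring clip on top, shifted back the other way so that it stands straight above the white-rimmed one. Either tier may be turned end for end; leave the dreidel, dish and lighter where they are.

Things in the scene. Friction and masses are not known exactly. Their poses are not given: they have to be found in the camera images.
- base_tier: clear organiser tier with white rim, fixed to the sill, open side up: 200 (x) x 60 (y) x 34 (z) mm, walls 4; flat lips 8 mm wide turn inward along both long rims; partitions level with the rim 40 mm either side of its middle close off a 60 mm pocket at each end. Origin under its centre, z up. One end pocket holds the dreidel, the other a 14 mm high tealight; which is which varies.
- mid_tier_center (a point): centre (17 mm above its flat underside) of the loose clear tier with blue rim, 0.13 kg, same shape, size and axes as base_tier. It starts on the draining rack, long axis sloping 30 degrees with its own +x end the higher; its z (out of its open side) then leans 30 degrees from vertical.
- top_tier_center (a point): centre (17 mm above its flat underside) of the loose clear tier with green rim, 0.14 kg, same shape, size and axes as base_tier, lying level on the sill. A black spring clip grips the rim at its +x end: 32 mm wide, 27 mm above the rim, reaching 9 mm past the end wall.
- rack: draining rack fixed to the sill: two steel rails, 34 mm wide over both, on a wooden foot 190 x 100 x 6 mm, sloping up 30 degrees towards its +x; a stop at the lower end stands 16 mm above the rails. Origin under the foot's middle; the tier's underside rests 80 mm above it. The tier's long sides are free for the fingers.
- dreidel_center (a point): centre of a yellow silicone dreidel, loose, lying in one end pocket of the white-rimmed tier, 50 mm long, 34 mm wide and high, centre 17 mm above its underside, standing 4 mm above the rim; it marks the pocket to be left open.
- dish: loose white porcelain dish, 100 mm across, 26 mm high; origin under its centre. A bystander.
- lighter: loose matte steel lighter standing upright, 36 x 14 x 69 mm; origin under its centre. A bystander.
Mind the look-alikes: they are no part of the job. What is shaped like the part that bears mid_tier_center but orange is not meant.

How it is judged (in metres and radians):
On the way:
1. the blue-rimmed tier lies level on the white-rimmed one, shifted away from the dreidel's pocket (((x of dreidel_center in the frame of base_tier above 0 m and x of mid_tier_center in the frame of base_tier between -0.075 and -0.045 m) or (x of dreidel_center in the frame of base_tier below 0 m and x of mid_tier_center in the frame of base_tier between 0.045 and 0.075 m)) and y of mid_tier_center in the frame of base_tier between -0.009 and 0.009 m and z of mid_tier_center in the frame of base_tier between 0.047 and 0.055 m and angle between mid_tier_center's own z axis and vertical below 0.06 rad and angle between the x axis of mid_tier_center and the x axis of base_tier, either way round below 0.1 rad and contact force between the fingers and mid_tier below 0.1 N), for 0.2 s.
At the end, for the whole second after the job is handed in: Blue tier on the white one, 60 mm (within 15) along it away from the dreidel; green tier on the blue, open side up, straight above the white within 18 mm lengthwise. Both in line within 9 mm sideways and 0.1 rad, level within 0.06 rad, within 4 mm of resting height, at rest (((x of dreidel_center in the frame of base_tier above 0 m and x of mid_tier_center in the frame of base_tier between -0.075 and -0.045 m) or (x of dreidel_center in the frame of base_tier below 0 m and x of mid_tier_center in the frame of base_tier between 0.045 and 0.075 m)) and y of mid_tier_center in the frame of base_tier between -0.009 and 0.009 m and z of mid_tier_center in the frame of base_tier between 0.047 and 0.055 m and angle between each of mid_tier_center, top_tier_center's own z axis and vertical below 0.06 rad and angle between the x axis of each of mid_tier_center, top_tier_center and the x axis of base_tier, either way round below 0.1 rad and x of top_tier_center in the frame of base_tier between -0.018 and 0.018 m and y of top_tier_center in the frame of base_tier between -0.009 and 0.009 m and z of top_tier_center in the frame of base_tier between 0.081 and 0.089 m and linear speed of each of mid_tier, top_tier below 0.02 m/s); the robot touches nothing.
It fails at once if the dreidel is pushed more than 15 mm (distance of dreidel_center from where it was at the start of the episode above 0.015 m).
It fails at once if the dish is pushed more than 30 mm (distance of dish from where it was at the start of the episode above 0.03 m).
It fails at once if the lighter is pushed more than 30 mm (distance of lighter from where it was at the start of the episode above 0.03 m).
It also fails if it takes over 64 s, if anything falls off the work surface, if the arm or the gripper's body presses on something with over 40 N, if the wrist force passes 120 N, or if a joint passes its speed limit or range.

ROBOT

A 6-joint arm with a two-finger parallel gripper is mounted at the origin on the work surface. World frame = base frame: x ahead of the robot, y to its left, z up, the work surface at z = 0. Lengths are in mm, angles in rad, forces in N, time in s.
With the tool pointing down it reaches from about 275 to 1000 mm from the base axis. Payload 8.4 kg.
Tool frame: the origin (TCP) lies midway between the tips of the shut fingers; the grasp point (between the pads) lies 19 mm behind it; z points along the fingers, y is the line along which they close (so a half turn about z gives the same grasp; the last joint's range is limited). The gripper opens to 85 mm and grips with 20 to 120 N. Pads are 22 mm wide; open, the fingers measure 114 mm over their backs; the gripper's body (76 mm by 85 mm) begins 54 mm behind the grasp point. The pads swing forward as they close: fully open they stand 13 mm farther back than shut.
Start: joints at [-0.002, 0.353, 1.633, -0, 1.155, -0.002], TCP at [625.002, -0, 231.281] pointing down, gripper open.
Joint ranges: [-2.63, 2.63], [-0.92, 2.1], [0.06, 2.66], [-1.3, 4.44], [0, 2.69], [-3.02, 3.02]. Speed limits (rad/s): [2.22, 2.22, 2.79, 3.14, 3.14, 3.14].

INTERFACE

Orientations are given as [roll, pitch, yaw] about the fixed x, y, z axes, in that order (R = Rz(yaw) Ry(pitch) Rx(roll)).
In Python, from rig import monitor, imaging, r gives the robot as it stands.
- The arm moves only by the tool drive_tool, never from a script. Its argument "plan" is a list of rows, each an object of numbers: "x", "y", "z": the shift along the tool's x, y, z in units of 50 mm (1.0 is 50 mm); "ax", "ay", "az": the turn, a rotation vector about the tool's x, y, z in units of 6 degrees (1.0 is 6 degrees); "hand": the finger opening in mm, from 0 to 85.4. In form: [{"x": .., "y": .., "z": .., "ax": .., "ay": .., "az": .., "hand": ..}, ...]. A call has 1 to 8 rows; each row is the pose to reach, as a shift and turn from the pose commanded when the call began, along the tool's axes at that moment; what a row does not reach only later rows make up. A row lasts 1/10 s, in which the tool goes at most 50 mm and 8.59 degrees, less where a joint would pass 70% of its speed; a pose out of reach is approached as far as the arm can. A call with a gripper value outside its range is refused whole. The fingers move at their own pace and stop on an object; "grip_force" is the grip in N (left out, the last holds). Time passes only in rows, so rows that repeat a pose let the fingers close. It gives the time, the measured TCP pose, the force, the opening and the grip force at its end, in the units of the state.
- monitor.sense(): the state, without advancing time (a new reading comes with each control period).
- imaging.grab_frame(name): name is "scene" or "side" or "wrist"; returns the picture (400x640x3 uint8, red, green, blue); there is no depth.
- imaging.camera_info(name): a dict with "mtx" (3x3 intrinsics, pixels), "dist" ([k1, k2, p1, p2, k3] as OpenCV has them; the pictures are not rectified), "R" (3x3) and "t" (3): a world point X has camera coordinates R X + t. Camera axes: x right, y down, z forward; pixel columns grow to the right and rows downward; lengths in mm; the calibration is good to about 2 mm. A picture is of the moment at which its call begins: read the wrist's pose just before it. camera_info takes no time and is no camera call; for the wrist camera it gives the pose at the moment of the call.
- r.sign_off(): hands the job in; it is judged then, once.
The state is a dict: "clock": time; "qpos": joint angles; "qvel": joint speeds; "joint_efforts": joint torques, N m; "eef_pos": TCP position; "tcp_rot": TCP orientation; "contact_force": force on the tool from outside, world axes, zero at the start; "wrist_torque": the same for the moment, N m; "opening": opening from 0.0 (shut) to 1.0 (fully open); "grasp_force": force on a finger pad.
Only numpy, scipy, OpenCV 4.12 (cv2) and the standard library are available. Lean on these libraries where they do the work, as an engineer would, in place of code of your own. Each camera call takes 0.05 s, during which the arm holds its last target. There are 200 camera calls.

## Working session

There is one attempt and no reset: what is moved stays moved. The work goes in short steps, Python scripts to look and compute and a tool call to move; the robot and the scene stay as the last step left them, time stands still between calls to the robot, and variables do not carry over. Pictures are saved under pics/ and viewed, at most 10 in all, crops included, and the job is handed in when it is done.

Besides the shell and the picture viewer there is one more tool, called after "Emit:" in YAML: its name, and indented under it one key for each argument. drive_tool: Moves the arm, as the interface text tells. Its arguments: {"type":"object","properties":{"plan":{"type":"array","items":{"type":"object","properties":{"x":{"type":"number"},"y":{"type":"number"},"z":{"type":"number"},"ax":{"type":"number"},"ay":{"type":"number"},"az":{"type":"number"},"hand":{"type":"number"}}}},"grip_force":{"type":"number"}},"required":["plan"]}

```bash
ls; mkdir -p pics; python3 - <<'E'
from rig import monitor, imaging, r
import cv2, numpy as np
for n in ["scene","side"]:
    f=imaging.grab_frame(n); cv2.imwrite(f"pics/{n}0.png",f[:,:,::-1])
    c=imaging.camera_info(n); print(n,np.round(c["mtx"],1).tolist(),np.round(c["dist"],3),np.round(-c["R"].T@c["t"]),np.round(c["R"],2).tolist())
print(monitor.sense())
E
```

```text
pics
scene [[431.1, 0.0, 318.9], [0.0, 431.1, 205.3], [0.0, 0.0, 1.0]] [0.006 0.    0.    0.    0.   ] [1123. -421.  937.] [[0.57, 0.82, 0.01], [0.64, -0.43, -0.64], [-0.52, 0.37, -0.77]]
side [[404.8, 0.0, 320.6], [0.0, 404.8, 198.2], [0.0, 0.0, 1.0]] [-0.086  0.     0.     0.     0.   ] [334. 682. 629.] [[-0.94, -0.33, 0.02], [-0.21, 0.55, -0.81], [0.26, -0.77, -0.59]]
{'clock': 0.1, 'qpos': array([-2.39696313e-03,  3.53589282e-01,  1.63406517e+00,  1.04397179e-05,
        1.15522364e+00, -2.37029229e-03]), 'qvel': array([-0.0009135 , -0.0006961 , -0.00463538,  0.00025617,  0.00060555,
        0.00173762]), 'joint_efforts': array([ 4.27485766e-04, -6.06356549e+01, -3.42817569e+01, -7.40920814e-05,
        3.91241178e-03, -4.99377973e-05]), 'eef_pos': array([6.24560577e+02, 6.22595045e-03, 2.30627962e+02]), 'tcp_rot': array([-3.14030724e+00, -1.25925578e-05,  1.57076543e+00]), 'contact_force': array([-0.12136798,  0.36113358, -0.5051102 ]), 'wrist_torque': array([-0.02232315, -0.05625026, -0.06323563]), 'grasp_force': 0.0, 'opening': 0.9972157496048927}
```

View pics/scene0.png

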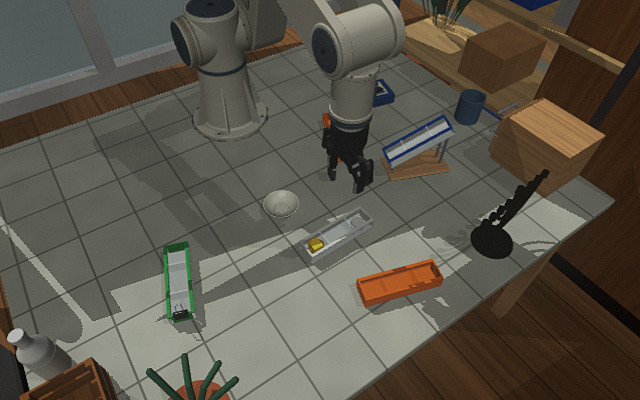

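View pics/side0.png

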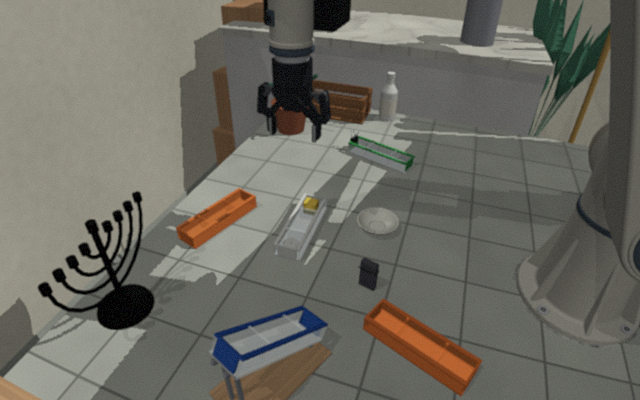

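```bash
cat > h.py <<'E'
import cv2, numpy as np
from rig import monitor, imaging, r
def rays(c,px):
    u=cv2.undistortPoints(np.float64(px).reshape(-1,1,2),c["mtx"],np.float64(c["dist"])).reshape(-1,2)
    d=np.c_[u,np.ones(len(u))]@c["R"]; return -c["R"].T@c["t"], d/np.linalg.norm(d,axis=1)[:,None]
def plane(c,px,z):
    o,d=rays(c,px); return o+d*((z-o[2])/d[:,2])[:,None]
def tri(c1,p1,c2,p2):
    o1,d1=rays(c1,p1);o2,d2=rays(c2,p2);out=[]
    for a,b in zip(d1,d2):
        s=np.linalg.lstsq(np.c_[a,-b],o2-o1,rcond=None)[0]
        P,Q=o1+a*s[0],o2+b*s[1]; out.append(np.r_[(P+Q)/2,np.linalg.norm(P-Q)])
    return np.array(out)
def blob(f,lo,hi,k=0):
    m=cv2.inRange(cv2.cvtColor(f,cv2.COLOR_RGB2HSV),lo,hi)
    n,l,s,ce=cv2.connectedComponentsWithStats(m); o=1+np.argsort(-s[1:,4])
    return l,s,ce,o
E
python3 - <<'E'
from h import *
im={n:cv2.imread(f"pics/{n}0.png")[:,:,::-1].copy() for n in("scene","side")}
for n in im:
    for nm,lo,hi in[("green",(50,120,40),(75,255,255)),("blue",(105,120,40),(125,255,255)),("yellow",(22,120,90),(32,255,255))]:
        l,s,ce,o=blob(im[n],lo,hi); c=imaging.camera_info(n)
        for k in o[:3]:
            if s[k,4]<15: continue
            print(n,nm,s[k].tolist(),ce[k].round(1), plane(c,[ce[k]],34 if nm!="blue" else 110).round().tolist())
            if nm=="green" and s[k,4]>100:
                px=np.argwhere(l==k)[:,::-1]; P=plane(c,px,34)[:,:2].astype(np.float32); print("   rect",cv2.minAreaRect(P))
def crop(n,x,y,w,h,k): return cv2.resize(im[n][y:y+h,x:x+w],None,fx=k,fy=k,interpolation=cv2.INTER_CUBIC)
a=crop("scene",290,190,100,75,4);b=crop("side",260,185,100,75,4);d=crop("scene",370,105,100,75,4);e=crop("side",200,300,150,112,2.667)
e=cv2.resize(e,(400,300)) if e.shape[:2]!=(300,400) else e
cv2.imwrite("pics/m.png",np.vstack([np.hstack([a,b]),np.hstack([d,cv2.resize(im["side"][300:400,200:333],(400,300),interpolation=cv2.INTER_CUBIC)])])[:,:,::-1])
E
```

```text
scene green [163, 241, 32, 81, 635] [177.5 276.3] [[510.0, -393.0, 34.0]]
   rect ((518.093017578125, -395.38934326171875), (60.02815246582031, 213.499267578125), 71.1228256225586)
scene blue [382, 115, 70, 48, 390] [416.5 138.2] [[518.0, 347.0, 110.0]]
scene blue [510, 0, 47, 11, 268] [532.1   3.2] [[170.0, 1304.0, 110.0]]
scene blue [373, 79, 22, 28, 249] [383.9  96. ] [[314.0, 396.0, 110.0]]
scene yellow [308, 237, 16, 15, 144] [315.2 244. ] [[616.0, -69.0, 34.0]]
side green [401, 155, 13, 15, 48] [408.4 162.2] [[416.0, -346.0, 34.0]]
side green [350, 140, 14, 9, 37] [355.  143.7] [[589.0, -397.0, 34.0]]
side green [369, 150, 31, 12, 37] [384.7 155.6] [[488.0, -358.0, 34.0]]
side blue [213, 306, 114, 67, 1588] [261.2 337.7] [[528.0, 370.0, 110.0]]
side yellow [303, 197, 16, 13, 135] [310.3 202.9] [[612.0, -64.0, 34.0]]
```

View pics/m.png

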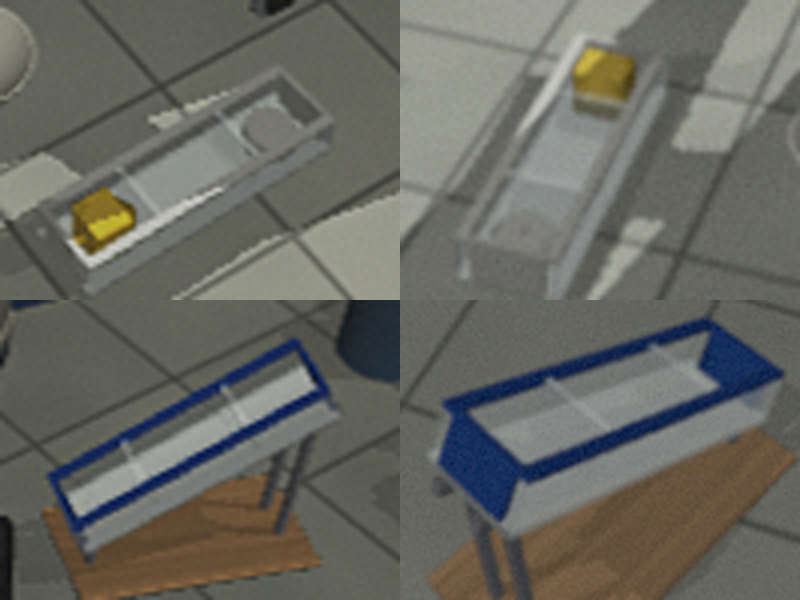

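```bash
python3 - <<'E'
from h import *
c1=imaging.camera_info("scene");c2=imaging.camera_info("side")
def rep(T):
    T=T[:,:3]; print(T.round(0).tolist()); l=(T[2]+T[3]-T[0]-T[1])/2; w=(T[1]+T[3]-T[0]-T[2])/2
    n=np.cross(l,w); n/=np.linalg.norm(n); n*=np.sign(n[2]); c=T.mean(0)
    print("len",np.linalg.norm(l),"wid",np.linalg.norm(w),"yaw",np.degrees(np.arctan2(l[1],l[0])),"wyaw",np.degrees(np.arctan2(w[1],w[0])),"slope",np.degrees(np.arcsin(l[2]/np.linalg.norm(l))),"rim c",c.round(1),"centre",(c-17*n).round(1))
ps=[(302,241.2),(312.5,257),(360.5,207),(373,220)];pd=[(327,198.7),(304.5,194.5),(298.7,250.5),(275,244.5)]
T=tri(c1,ps,c2,pd);print(T[:,3]);rep(T);rep(plane(c1,ps,34));rep(plane(c2,pd,34))
T=tri(c1,[(382.5,149.2),(388.7,162),(444.2,115.5),(452.5,128.7)],c2,[(327.4,324.3),(303.8,306.7),(240,359.3),(214.3,334.3)]);print(T[:,3]);rep(T)
# bystanders
print("dish",plane(c1,[(281,203)],20),plane(c2,[(378,221)],20),"lighter base",plane(c2,[(366,288),(369,262)],0))
w=imaging.camera_info("wrist");T=monitor.sense();print(w["R"].round(3),(-w["R"].T@w["t"]).round(1),w["mtx"].round(0).tolist(),T["eef_pos"])
E
```

```text
[10.77903712  3.21173004  6.11150174  4.84158369]
[[583.0, -93.0, 32.0], [641.0, -96.0, 30.0], [579.0, 101.0, 30.0], [634.0, 101.0, 31.0]]
len 195.90043822323193 wid 55.943695486334775 yaw 91.56750886557249 wyaw -1.16532445498997 slope -0.07206759492361402 rim c [609.4   3.4  30.7] centre [609.2   3.3  13.7]
[[590.0, -92.0, 34.0], [644.0, -96.0, 34.0], [584.0, 100.0, 34.0], [638.0, 101.0, 34.0]]
len 194.97037427806015 wid 53.83811513009059 yaw 91.79683913736844 wyaw -2.207396593005764 slope 0.0 rim c [614.2   3.1  34. ] centre [614.2   3.1  17. ]
[[579.0, -95.0, 34.0], [638.0, -92.0, 34.0], [576.0, 102.0, 34.0], [630.0, 103.0, 34.0]]
len 196.25859226102517 wid 56.89965109727273 yaw 91.4747495474968 wyaw 1.669690827221177 slope 0.0 rim c [605.6   4.6  34. ] centre [605.6   4.6  17. ]
[5.62173143 6.90683505 0.88979447 3.07860704]
[[456.0, 278.0, 57.0], [508.0, 257.0, 57.0], [523.0, 437.0, 155.0], [575.0, 415.0, 154.0]]
len 198.0544769077763 wid 56.032959127974465 yaw 67.11464770574804 wyaw -22.04637590478989 slope 29.470209136572773 rim c [515.4 346.8 105.5] centre [518.5 354.6  90.7]
dish [[442.30372425 -65.45161376  20.        ]] [[441.80284264 -70.49818827  20.        ]] lighter base [[420.17937796 124.78581102   0.        ]
 [432.342146    50.25763915   0.        ]]
[[ 1.     0.001  0.001]
 [ 0.    -0.963  0.268]
 [ 0.001 -0.268 -0.963]] [625.   67.5 373.1] [[300.0, 0.0, 322.0], [0.0, 300.0, 203.0], [0.0, 0.0, 1.0]] [6.24560577e+02 6.22595045e-03 2.30627962e+02]
```

```bash
python3 - <<'E'
from h import *
f=imaging.grab_frame("wrist"); cv2.imwrite("pics/w0.png",cv2.resize(f,None,fx=1.25,fy=1.25)[:,:,::-1])
E
```

```text
(no output)
```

View pics/w0.png

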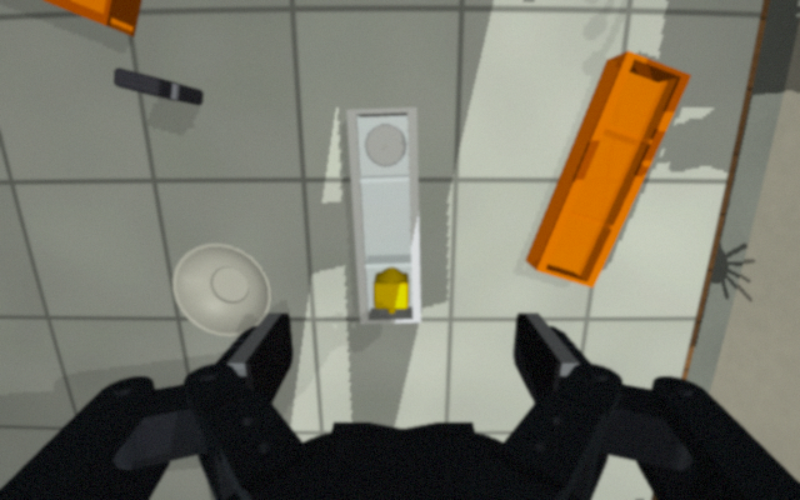

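```bash
cat >> h.py <<'E'
from scipy.spatial.transform import Rotation as Ro
def go(p,az,slope=0):
    "move (tool axes, mm->50, deg->6) to TCP p, tool x at azimuth az rising by slope (deg)"
    s=monitor.sense(); R0=Ro.from_euler("xyz",s["tcp_rot"])
    a,b=np.radians([az,slope]); x=np.array([np.cos(b)*np.cos(a),np.cos(b)*np.sin(a),np.sin(b)])
    y=np.array([np.sin(a),-np.cos(a),0]); z=np.cross(x,y)
    R1=Ro.from_matrix(np.c_[x,y,z]); d=R0.inv().apply(np.array(p)-s["eef_pos"])/50; w=(R0.inv()*R1).as_rotvec(degrees=True)/6
    print("shift",d.round(2),"turn",w.round(2),"| tcp",s["eef_pos"].round(1),"t",round(s["clock"],2))
E
python3 - <<'E'
from h import *
c=imaging.camera_info("wrist")
P=plane(c,np.array([(347,109),(416,107),(361,324),(421,321)])/1.25,34); print(P.round(1),P.mean(0))
l=(P[0]+P[1]-P[2]-P[3])/2; print(np.linalg.norm(l),np.degrees(np.arctan2(l[1],l[0])))
P=plane(c,np.array([(118,78),(202,97)])/1.25,69);print("lighter top",P.round())
a=np.radians(67.5);n=np.array([-.5*np.cos(a),-.5*np.sin(a),.866]); 
go(np.array([518.5,354.6,90.7])+n*150,67.5,30)
E
```

```text
[[578.  100.7  34. ]
 [636.7 102.3  34. ]
 [584.2 -99.4  34. ]
 [643.6 -96.2  34. ]] [610.6453235    1.83904523  34.        ]
199.37881140206713 91.88703425566561
lighter top [[409. 121.  69.]
 [472. 107.  69.]]
shift [ 5.71 -2.7   0.21] turn [-0.99  4.94  3.66] | tcp [624.7  -0.  230.7] t 0.15
```

Emit:
drive_tool:
  plan:
    - {"x": 5.7,"y": -2.7,"z": 0.2,"ax": -1,"ay": 4.95,"az": 3.65,"hand": 85}
    - {"x": 5.7,"y": -2.7,"z": 0.2,"ax": -1,"ay": 4.95,"az": 3.65,"hand": 85}
    - {"x": 5.7,"y": -2.7,"z": 0.2,"ax": -1,"ay": 4.95,"az": 3.65,"hand": 85}
    - {"x": 5.7,"y": -2.7,"z": 0.2,"ax": -1,"ay": 4.95,"az": 3.65,"hand": 85}
    - {"x": 5.7,"y": -2.7,"z": 0.2,"ax": -1,"ay": 4.95,"az": 3.65,"hand": 85}
    - {"x": 5.7,"y": -2.7,"z": 0.2,"ax": -1,"ay": 4.95,"az": 3.65,"hand": 85}
    - {"x": 5.7,"y": -2.7,"z": 0.2,"ax": -1,"ay": 4.95,"az": 3.65,"hand": 85}
    - {"x": 5.7,"y": -2.7,"z": 0.2,"ax": -1,"ay": 4.95,"az": 3.65,"hand": 85}

```text
clock: 0.95
eef_pos: [488.3, 286.7, 221.1]
tcp_rot: [3.14, -0.525, 1.183]
contact_force: [0.5, -0.1, -0.5]
opening: 0.995
grasp_force: 0.0
```

Emit:
drive_tool:
  plan:
    - {"hand": 85}
    - {"hand": 85}
    - {"hand": 85}

```text
invalid input
```

```bash
python3 - <<'E'
from h import *
a=np.radians(67.5);n=np.array([-.5*np.cos(a),-.5*np.sin(a),.866]);C=np.array([518.5,354.6,90.7])
go(C+n*150,67.5,30)
f=imaging.grab_frame("wrist"); cv2.imwrite("pics/w1.png",cv2.resize(f,None,fx=1.25,fy=1.25)[:,:,::-1])
E
```

```text
shift [-0.02  0.04  0.  ] turn [-0.01 -0.02  0.04] | tcp [488.3 286.7 221.1] t 0.95
```

View pics/w1.png

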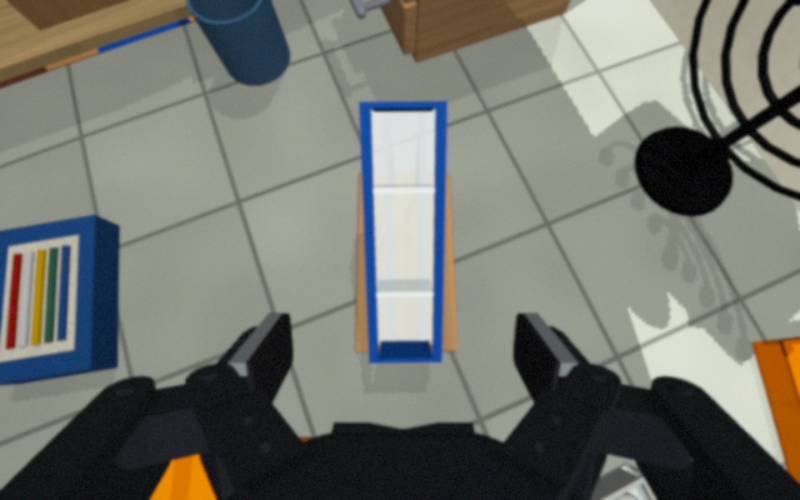

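```bash
python3 - <<'E'
from h import *
a=np.radians(67.5);n=np.array([-.5*np.cos(a),-.5*np.sin(a),.866]);C=np.array([518.5,354.6,90.7])
c=imaging.camera_info("wrist");o,d=rays(c,np.array([(360,102),(447,101),(370,362),(442,361)])/1.25)
q=C+17*n
P=o+d*(((q-o)@n)/(d@n))[:,None]; l=(P[0]+P[1]-P[2]-P[3])/2;w=(P[1]+P[3]-P[0]-P[2])/2
m=P.mean(0)-17*n; print(P.round(1).tolist(),np.linalg.norm(l),np.linalg.norm(w),np.degrees(np.arctan2(l[1],l[0])),m)
go(m-17*n,67.5,30)
E
```

```text
[[521.0, 438.2, 155.5], [576.8, 416.0, 156.0], [457.0, 275.2, 54.4], [512.8, 253.2, 55.0]] 202.1218785052406 60.00306921380577 68.55044299104199 [520.1301682  353.48319194  90.46445858]
shift [-0.03  0.05  3.35] turn [ 0.   -0.02  0.04] | tcp [489.2 285.8 221.2] t 1.0
```

Emit:
drive_tool:
  plan:
    - {"x": 0,"y": 0.05,"z": 1,"ax": 0,"ay": 0,"az": -0.1,"hand": 85}
    - {"x": 0,"y": 0.05,"z": 2,"ax": 0,"ay": 0,"az": -0.1,"hand": 85}
    - {"x": 0,"y": 0.05,"z": 2.6,"ax": 0,"ay": 0,"az": -0.1,"hand": 85}
    - {"x": 0,"y": 0.05,"z": 3.0,"ax": 0,"ay": 0,"az": -0.1,"hand": 85}
    - {"x": 0,"y": 0.05,"z": 3.35,"ax": 0,"ay": 0,"az": -0.1,"hand": 85}
    - {"x": 0,"y": 0.05,"z": 3.35,"ax": 0,"ay": 0,"az": -0.1,"hand": 85}
    - {"x": 0,"y": 0.05,"z": 3.35,"ax": 0,"ay": 0,"az": -0.1,"hand": 85}

```text
clock: 1.7
eef_pos: [525.1, 360.7, 76.2]
tcp_rot: [3.134, -0.525, 1.191]
contact_force: [-0.6, 0.4, 0.6]
opening: 0.997
grasp_force: 0.0
```

Emit:
drive_tool:
  plan:
    - {"x": 0,"y": 0,"z": 0,"ax": 0,"ay": 0,"az": 0,"hand": 68}
    - {"x": 0,"y": 0,"z": 0,"ax": 0,"ay": 0,"az": 0,"hand": 63}
    - {"x": 0,"y": 0,"z": 0,"ax": 0,"ay": 0,"az": 0,"hand": 52}
    - {"x": 0,"y": 0,"z": 0,"ax": 0,"ay": 0,"az": 0,"hand": 52}
    - {"x": 0,"y": 0,"z": 0,"ax": 0,"ay": 0,"az": 0,"hand": 52}
    - {"x": 0,"y": 0,"z": 0,"ax": 0,"ay": 0,"az": 0,"hand": 52}
    - {"x": 0,"y": 0,"z": 0,"ax": 0,"ay": 0,"az": 0,"hand": 52}
    - {"x": 0,"y": 0,"z": 0,"ax": 0,"ay": 0,"az": 0,"hand": 52}
  grip_force: 50

```text
clock: 2.5
eef_pos: [524.5, 361.3, 77.6]
tcp_rot: [3.133, -0.527, 1.192]
contact_force: [-4.4, -5.4, 9.0]
opening: 0.695
grasp_force: 51.8
```

Emit:
drive_tool:
  plan:
    - {"x": 0,"y": 0,"z": -0.3,"ax": 0,"ay": 0,"az": 0,"hand": 52}
    - {"x": 0,"y": 0,"z": -0.8,"ax": 0,"ay": 0,"az": 0,"hand": 52}
    - {"x": 0,"y": 0,"z": -1.5,"ax": 0,"ay": 0,"az": 0,"hand": 52}
    - {"x": 0,"y": 0,"z": -2.3,"ax": 0,"ay": 0,"az": 0,"hand": 52}
    - {"x": 0,"y": 0,"z": -2.8,"ax": 0,"ay": 0,"az": 0,"hand": 52}
    - {"x": 0,"y": 0,"z": -3,"ax": 0,"ay": 0,"az": 0,"hand": 52}
    - {"x": 0,"y": 0,"z": -3,"ax": 0,"ay": 0,"az": 0,"hand": 52}

```text
clock: 3.2
eef_pos: [496.3, 291.8, 207.6]
tcp_rot: [3.131, -0.527, 1.193]
contact_force: [0.4, -0.1, -1.7]
opening: 0.695
grasp_force: 56.4
```

```bash
python3 - <<'E'
from h import *
m=np.array([520.1,353.5,90.5]); R0=Ro.from_euler("xyz",[3.133,-.527,1.192]); print("tier centre in tool",R0.inv().apply(m-[524.5,361.3,77.6]))
go([608.6,62,150],91.8)
E
```

```text
tier centre in tool [ -1.18217945  -1.06942791 -15.62270065]
shift [-3.55  3.79 -0.69] turn [ 1.13 -4.94 -3.85] | tcp [496.3 291.8 207.6] t 3.2
```

Emit:
drive_tool:
  plan:
    - {"x": -0.5,"y": 0.5,"z": -0.1,"ax": 0.15,"ay": -0.6,"az": -0.5,"hand": 52}
    - {"x": -1.2,"y": 1.2,"z": -0.2,"ax": 0.35,"ay": -1.5,"az": -1.2,"hand": 52}
    - {"x": -1.9,"y": 2.0,"z": -0.4,"ax": 0.6,"ay": -2.5,"az": -2,"hand": 52}
    - {"x": -2.6,"y": 2.7,"z": -0.5,"ax": 0.85,"ay": -3.5,"az": -2.8,"hand": 52}
    - {"x": -3.2,"y": 3.4,"z": -0.6,"ax": 1.03,"ay": -4.4,"az": -3.4,"hand": 52}
    - {"x": -3.55,"y": 3.8,"z": -0.69,"ax": 1.13,"ay": -4.94,"az": -3.85,"hand": 52}
    - {"x": -3.55,"y": 3.8,"z": -0.69,"ax": 1.13,"ay": -4.94,"az": -3.85,"hand": 52}
    - {"x": -3.55,"y": 3.8,"z": -0.69,"ax": 1.13,"ay": -4.94,"az": -3.85,"hand": 52}

```text
clock: 4.0
eef_pos: [607.7, 63.5, 146.3]
tcp_rot: [-3.136, -0.001, 1.603]
contact_force: [-0.6, -0.0, -0.8]
opening: 0.695
grasp_force: 56.1
```

```bash
python3 - <<'E'
from h import *
go([608.6,62,150],91.8)
f=imaging.grab_frame("wrist"); cv2.imwrite("pics/w2.png",cv2.resize(f,None,fx=1.25,fy=1.25)[:,:,::-1])
E
```

```text
shift [-0.03  0.02 -0.07] turn [-0.05 -0.01  0.01] | tcp [607.7  63.5 146.3] t 4.0
```

View pics/w2.png

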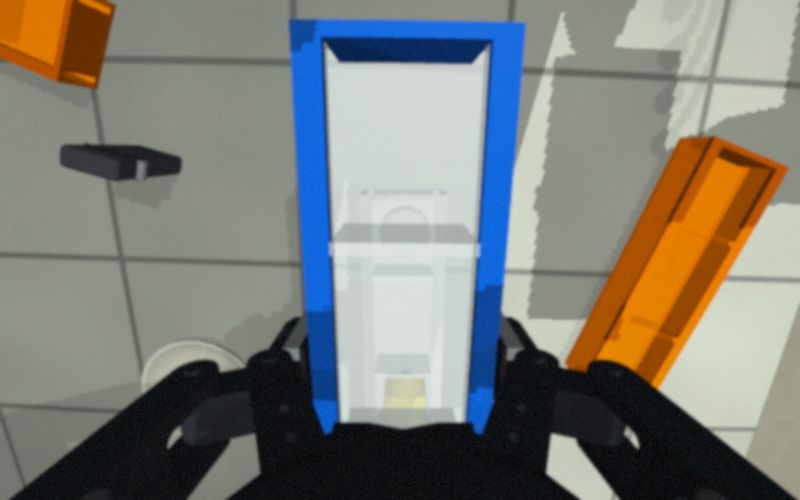

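```bash
python3 - <<'E'
from h import *
c=imaging.camera_info("wrist")
P=plane(c,np.array([(290.5,19.5),(523.5,23.5)])/1.25,178.5);B=plane(c,np.array([(360,191),(447,191)])/1.25,34)
w=P[1]-P[0];print(P.round(1).tolist(),np.linalg.norm(w),"yaw",np.degrees(np.arctan2(w[1],w[0]))+90)
ax=np.array([np.cos(np.radians(91.8)),np.sin(np.radians(91.8)),0]);m=P.mean(0)-100*ax;t=monitor.sense()["eef_pos"]
print("tier centre",m,"rel tcp",m-t,"base end",B.round(1).tolist(),B.mean(0),"expected",np.array([610.5,2,0])+100*ax)
E
```

```text
[[575.2, 163.4, 178.5], [636.9, 164.4, 178.5]] 61.71049882347046 yaw 90.97216289021331
tier centre [609.17015168  63.97048215 178.5       ] rel tcp [ 1.61507757  0.33818341 31.56197528] base end [[577.6, 103.0, 34.0], [636.4, 105.0, 34.0]] [607.01693503 103.98300437  34.        ] expected [607.35892409 101.95065604   0.        ]
```

```bash
python3 - <<'E'
from h import *
go([607.3,61.8,42],91.8)
E
```

```text
shift [-0.04  0.    2.1 ] turn [-0.05 -0.01  0.01] | tcp [607.6  63.6 146.9] t 4.05
```

Emit:
drive_tool:
  plan:
    - {"x": -0.04,"y": 0,"z": 0.6,"ax": -0.05,"ay": 0,"az": 0,"hand": 52}
    - {"x": -0.04,"y": 0,"z": 1.2,"ax": -0.05,"ay": 0,"az": 0,"hand": 52}
    - {"x": -0.04,"y": 0,"z": 1.7,"ax": -0.05,"ay": 0,"az": 0,"hand": 52}
    - {"x": -0.04,"y": 0,"z": 2.0,"ax": -0.05,"ay": 0,"az": 0,"hand": 52}
    - {"x": -0.04,"y": 0,"z": 2.1,"ax": -0.05,"ay": 0,"az": 0,"hand": 52}
    - {"x": -0.04,"y": 0,"z": 2.1,"ax": -0.05,"ay": 0,"az": 0,"hand": 52}
    - {"x": -0.04,"y": 0,"z": 2.1,"ax": -0.05,"ay": 0,"az": 0,"hand": 52}

```text
clock: 4.75
eef_pos: [609.1, 60.8, 44.4]
tcp_rot: [3.137, 0.0, 1.603]
contact_force: [1.2, -0.1, -0.9]
opening: 0.695
grasp_force: 56.2
```

Emit:
drive_tool:
  plan:
    - {"x": 0,"y": 0,"z": 0.04,"ax": 0,"ay": 0,"az": 0,"hand": 52}
    - {"x": 0,"y": 0,"z": 0.08,"ax": 0,"ay": 0,"az": 0,"hand": 52}
    - {"x": 0,"y": 0,"z": 0.11,"ax": 0,"ay": 0,"az": 0,"hand": 52}
    - {"x": 0,"y": 0,"z": 0.11,"ax": 0,"ay": 0,"az": 0,"hand": 52}
    - {"x": 0,"y": 0,"z": 0.11,"ax": 0,"ay": 0,"az": 0,"hand": 52}

```text
clock: 5.25
eef_pos: [608.3, 60.5, 37.8]
tcp_rot: [3.139, 0.0, 1.603]
contact_force: [-0.8, -1.0, -2.1]
opening: 0.695
grasp_force: 56.2
```

Emit:
drive_tool:
  plan:
    - {"x": 0.02,"y": 0,"z": 0.02,"ax": 0,"ay": 0,"az": 0,"hand": 52}
    - {"x": 0.02,"y": 0,"z": 0.04,"ax": 0,"ay": 0,"az": 0,"hand": 52}
    - {"x": 0.02,"y": 0,"z": 0.04,"ax": 0,"ay": 0,"az": 0,"hand": 52}
    - {"x": 0.02,"y": 0,"z": 0.04,"ax": 0,"ay": 0,"az": 0,"hand": 52}

```text
clock: 5.65
eef_pos: [608.3, 61.5, 35.8]
tcp_rot: [3.139, 0.0, 1.603]
contact_force: [-0.6, -0.4, -1.5]
opening: 0.693
grasp_force: 56.2
```

Another 2 mm, then open gradually and rise.

Emit:
drive_tool:
  plan:
    - {"x": 0,"y": 0,"z": 0.02,"ax": 0,"ay": 0,"az": 0,"hand": 52}
    - {"x": 0,"y": 0,"z": 0.04,"ax": 0,"ay": 0,"az": 0,"hand": 52}
    - {"x": 0,"y": 0,"z": 0.04,"ax": 0,"ay": 0,"az": 0,"hand": 52}
    - {"x": 0,"y": 0,"z": 0.04,"ax": 0,"ay": 0,"az": 0,"hand": 52}

```text
clock: 6.05
eef_pos: [608.3, 61.5, 33.8]
tcp_rot: [3.139, 0.0, 1.603]
contact_force: [-0.4, -0.0, -1.9]
opening: 0.696
grasp_force: 56.2
```

Emit:
drive_tool:
  plan:
    - {"x": 0,"y": 0,"z": 0.02,"ax": 0,"ay": 0,"az": 0,"hand": 52}
    - {"x": 0,"y": 0,"z": 0.04,"ax": 0,"ay": 0,"az": 0,"hand": 52}
    - {"x": 0,"y": 0,"z": 0.04,"ax": 0,"ay": 0,"az": 0,"hand": 52}
    - {"x": 0,"y": 0,"z": 0.04,"ax": 0,"ay": 0,"az": 0,"hand": 52}

```text
clock: 6.45
eef_pos: [608.3, 61.5, 31.8]
tcp_rot: [3.139, 0.0, 1.603]
contact_force: [-0.2, 0.6, -1.8]
opening: 0.694
grasp_force: 56.3
```

Emit:
drive_tool:
  plan:
    - {"x": 0,"y": 0,"z": 0.02,"ax": 0,"ay": 0,"az": 0,"hand": 52}
    - {"x": 0,"y": 0,"z": 0.04,"ax": 0,"ay": 0,"az": 0,"hand": 52}
    - {"x": 0,"y": 0,"z": 0.04,"ax": 0,"ay": 0,"az": 0,"hand": 52}
    - {"x": 0,"y": 0,"z": 0.04,"ax": 0,"ay": 0,"az": 0,"hand": 52}

```text
clock: 6.85
eef_pos: [608.4, 61.5, 31.5]
tcp_rot: [3.139, 0.0, 1.603]
contact_force: [-7.8, -0.4, 17.1]
opening: 0.697
grasp_force: 58.0
```

Emit:
drive_tool:
  plan:
    - {"x": 0,"y": 0,"z": -0.03,"ax": 0,"ay": 0,"az": 0,"hand": 58}
    - {"x": 0,"y": 0,"z": -0.03,"ax": 0,"ay": 0,"az": 0,"hand": 62}
    - {"x": 0,"y": 0,"z": -0.03,"ax": 0,"ay": 0,"az": 0,"hand": 70}
    - {"x": 0,"y": 0,"z": -0.03,"ax": 0,"ay": 0,"az": 0,"hand": 80}
    - {"x": 0,"y": 0,"z": -0.03,"ax": 0,"ay": 0,"az": 0,"hand": 85}
    - {"x": 0,"y": 0,"z": -0.03,"ax": 0,"ay": 0,"az": 0,"hand": 85}
    - {"x": 0,"y": 0,"z": -0.03,"ax": 0,"ay": 0,"az": 0,"hand": 85}
    - {"x": 0,"y": 0,"z": -0.03,"ax": 0,"ay": 0,"az": 0,"hand": 85}

```text
clock: 7.65
eef_pos: [608.3, 61.5, 31.2]
tcp_rot: [3.139, 0.0, 1.603]
contact_force: [-0.8, 0.0, -0.7]
opening: 0.995
grasp_force: 0.0
```

Emit:
drive_tool:
  plan:
    - {"x": 0,"y": 0,"z": -0.3,"ax": 0,"ay": 0,"az": 0,"hand": 85}
    - {"x": 0,"y": 0,"z": -0.8,"ax": 0,"ay": 0,"az": 0,"hand": 85}
    - {"x": 0,"y": 0,"z": -1.6,"ax": 0,"ay": 0,"az": 0,"hand": 85}
    - {"x": 0,"y": 0,"z": -2.5,"ax": 0,"ay": 0,"az": 0,"hand": 85}
    - {"x": 0,"y": 0,"z": -3.4,"ax": 0,"ay": 0,"az": 0,"hand": 85}
    - {"x": 0,"y": 0,"z": -4,"ax": 0,"ay": 0,"az": 0,"hand": 85}
    - {"x": 0,"y": 0,"z": -4,"ax": 0,"ay": 0,"az": 0,"hand": 85}
    - {"x": 0,"y": 0,"z": -4,"ax": 0,"ay": 0,"az": 0,"hand": 85}

```text
clock: 8.45
eef_pos: [608.0, 61.6, 232.7]
tcp_rot: [3.137, 0.0, 1.603]
contact_force: [-0.7, 0.6, -0.5]
opening: 0.998
grasp_force: 0.0
```

```bash
python3 - <<'E'
from h import *
f=imaging.grab_frame("wrist"); cv2.imwrite("pics/w3.png",cv2.resize(f,None,fx=1.25,fy=1.25)[:,:,::-1])
go([515,-394,200],-19+180);go([515,-394,200],-19)
E
```

```text
shift [-9.05 -2.14  0.63] turn [  0.02   0.02 -11.52] | tcp [607.3  61.5 231.3] t 8.5
shift [-9.05 -2.14  0.63] turn [ 0.02 -0.02 18.48] | tcp [607.3  61.5 231.3] t 8.5
```

View pics/w3.png

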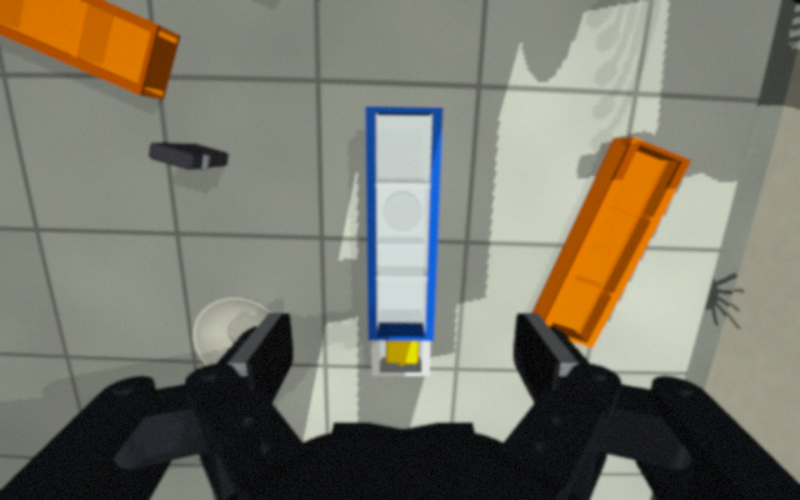

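Emit:
drive_tool:
  plan:
    - {"x": -1,"y": -0.25,"z": 0.1,"ax": 0,"ay": 0,"az": -1.3,"hand": 85}
    - {"x": -2,"y": -0.5,"z": 0.2,"ax": 0,"ay": 0,"az": -2.6,"hand": 85}
    - {"x": -3,"y": -0.7,"z": 0.3,"ax": 0,"ay": 0,"az": -3.9,"hand": 85}
    - {"x": -4,"y": -0.9,"z": 0.4,"ax": 0,"ay": 0,"az": -5.2,"hand": 85}
    - {"x": -5,"y": -1.2,"z": 0.5,"ax": 0,"ay": 0,"az": -6.5,"hand": 85}
    - {"x": -6,"y": -1.4,"z": 0.6,"ax": 0,"ay": 0,"az": -7.8,"hand": 85}
    - {"x": -7,"y": -1.7,"z": 0.6,"ax": 0,"ay": 0,"az": -9.1,"hand": 85}
    - {"x": -8,"y": -1.9,"z": 0.6,"ax": 0,"ay": 0,"az": -10.4,"hand": 85}

```text
clock: 9.3
eef_pos: [526.5, -328.4, 199.2]
tcp_rot: [3.14, -0.001, 2.698]
contact_force: [1.4, -0.0, -0.2]
opening: 0.994
grasp_force: 0.0
```

```bash
python3 - <<'E'
from h import *
go([515,-394,200],161)
E
```

```text
shift [-0.36 -1.28 -0.02] turn [ 0.01 -0.01 -1.07] | tcp [ 526.5 -328.4  199.2] t 9.3
```

Emit:
drive_tool:
  plan:
    - {"x": -0.2,"y": -0.7,"z": 0,"ax": 0,"ay": 0,"az": -0.6,"hand": 85}
    - {"x": -0.36,"y": -1.28,"z": 0,"ax": 0,"ay": 0,"az": -1.07,"hand": 85}
    - {"x": -0.36,"y": -1.28,"z": 0,"ax": 0,"ay": 0,"az": -1.07,"hand": 85}
    - {"x": -0.36,"y": -1.28,"z": 0,"ax": 0,"ay": 0,"az": -1.07,"hand": 85}
    - {"x": -0.36,"y": -1.28,"z": 0,"ax": 0,"ay": 0,"az": -1.07,"hand": 85}

```text
clock: 9.8
eef_pos: [516.6, -391.3, 200.2]
tcp_rot: [3.14, 0.001, 2.804]
contact_force: [-0.3, -0.2, 0.7]
opening: 0.995
grasp_force: 0.0
```

```bash
python3 - <<'E'
from h import *
f=imaging.grab_frame("wrist"); cv2.imwrite("pics/w4.png",cv2.resize(f,None,fx=1.25,fy=1.25)[:,:,::-1])
E
```

```text
(no output)
```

View pics/w4.png

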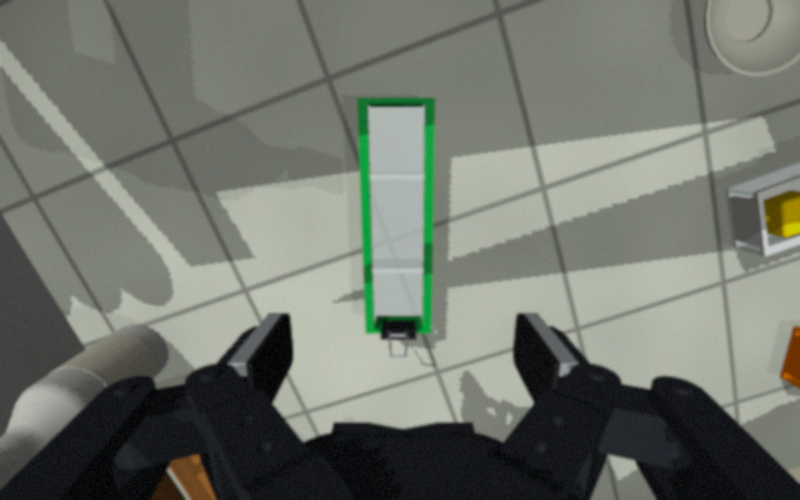

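```bash
python3 - <<'E'
from h import *
c=imaging.camera_info("wrist")
P=plane(c,np.array([(358,98),(435,98),(367,332),(433,332)])/1.25,34); l=(P[0]+P[1]-P[2]-P[3])/2;w=(P[1]+P[3]-P[0]-P[2])/2
a=np.degrees(np.arctan2(l[1],l[0]));m=P.mean(0);print(P.round(1).tolist(),np.linalg.norm(l),np.linalg.norm(w),a,np.degrees(np.arctan2(w[1],w[0])),m)
go([m[0],m[1],3],161)
E
```

```text
[[406.6, -388.9, 34.0], [426.1, -333.0, 34.0], [594.6, -452.6, 34.0], [614.5, -395.9, 34.0]] 198.6041206847815 59.66181812028225 161.42255710041388 70.69883854467263 [ 510.45220649 -392.57917045   34.        ]
shift [ 0.12 -0.07  3.95] turn [ 0.01  0.01 -0.05] | tcp [ 516.9 -391.3  200.6] t 9.85
```

Emit:
drive_tool:
  plan:
    - {"x": 0.12,"y": -0.07,"z": 1,"ax": 0,"ay": 0,"az": -0.08,"hand": 85}
    - {"x": 0.12,"y": -0.07,"z": 2,"ax": 0,"ay": 0,"az": -0.08,"hand": 85}
    - {"x": 0.12,"y": -0.07,"z": 2.9,"ax": 0,"ay": 0,"az": -0.08,"hand": 85}
    - {"x": 0.12,"y": -0.07,"z": 3.5,"ax": 0,"ay": 0,"az": -0.08,"hand": 85}
    - {"x": 0.12,"y": -0.07,"z": 3.8,"ax": 0,"ay": 0,"az": -0.08,"hand": 85}
    - {"x": 0.12,"y": -0.07,"z": 3.94,"ax": 0,"ay": 0,"az": -0.08,"hand": 85}
    - {"x": 0.12,"y": -0.07,"z": 3.94,"ax": 0,"ay": 0,"az": -0.08,"hand": 85}
    - {"x": 0.12,"y": -0.07,"z": 3.94,"ax": 0,"ay": 0,"az": -0.08,"hand": 85}

```text
clock: 10.65
eef_pos: [511.7, -394.6, 5.9]
tcp_rot: [-3.141, 0.005, 2.813]
contact_force: [-0.2, -0.1, 0.9]
opening: 0.991
grasp_force: 0.0
```

Emit:
drive_tool:
  plan:
    - {"x": 0,"y": 0,"z": 0,"ax": 0,"ay": 0,"az": 0,"hand": 68}
    - {"x": 0,"y": 0,"z": 0,"ax": 0,"ay": 0,"az": 0,"hand": 63}
    - {"x": 0,"y": 0,"z": 0,"ax": 0,"ay": 0,"az": 0,"hand": 52}
    - {"x": 0,"y": 0,"z": 0,"ax": 0,"ay": 0,"az": 0,"hand": 52}
    - {"x": 0,"y": 0,"z": 0,"ax": 0,"ay": 0,"az": 0,"hand": 52}
    - {"x": 0,"y": 0,"z": 0,"ax": 0,"ay": 0,"az": 0,"hand": 52}
    - {"x": 0,"y": 0,"z": 0,"ax": 0,"ay": 0,"az": 0,"hand": 52}
  grip_force: 50

```text
clock: 11.35
eef_pos: [511.3, -394.6, 5.7]
tcp_rot: [3.142, 0.004, 2.813]
contact_force: [-1.1, -0.3, 6.7]
opening: 0.692
grasp_force: 55.1
```

Emit:
drive_tool:
  plan:
    - {"x": 0,"y": 0,"z": -0.2,"ax": 0,"ay": 0,"az": 0,"hand": 52}
    - {"x": 0,"y": 0,"z": -0.6,"ax": 0,"ay": 0,"az": 0,"hand": 52}
    - {"x": 0,"y": 0,"z": -1.3,"ax": 0,"ay": 0,"az": 0,"hand": 52}
    - {"x": 0,"y": 0,"z": -2.2,"ax": 0,"ay": 0,"az": 0,"hand": 52}
    - {"x": 0,"y": 0,"z": -3,"ax": 0,"ay": 0,"az": 0,"hand": 52}
    - {"x": 0,"y": 0,"z": -3.4,"ax": 0,"ay": 0,"az": 0,"hand": 52}
    - {"x": 0,"y": 0,"z": -3.5,"ax": 0,"ay": 0,"az": 0,"hand": 52}
    - {"x": 0,"y": 0,"z": -3.5,"ax": 0,"ay": 0,"az": 0,"hand": 52}

```text
clock: 12.15
eef_pos: [510.2, -394.1, 179.9]
tcp_rot: [3.141, 0.004, 2.813]
contact_force: [-0.1, 0.1, -2.0]
opening: 0.69
grasp_force: 54.5
```

```bash
python3 - <<'E'
from h import *
# tier placed check from w3 (tcp 608,61.6,232.7 yaw 1.603 -> camera pose from current extrinsics)
s=monitor.sense();c=imaging.camera_info("wrist");R0=Ro.from_euler("xyz",s["tcp_rot"]).as_matrix()
o=R0.T@(-c["R"].T@c["t"]-s["eef_pos"]);Rc=c["R"]@R0
R1=Ro.from_euler("xyz",[3.138,0,1.603]).as_matrix();c["R"]=Rc@R1.T;c["t"]=-c["R"]@(np.array([607.5,61.5,231.8])+R1@o)
P=plane(c,np.array([(366,107),(442,108),(369,340),(434,340)])/1.25,68);B=plane(c,np.array([(371,375),(430,376)])/1.25,34)
l=(P[0]+P[1]-P[2]-P[3])/2;print(P.round(1).tolist(),np.linalg.norm(l),np.degrees(np.arctan2(l[1],l[0])),P.mean(0),"base end",B.mean(0))
go([610.5,2,160],91.8)
E
```

```text
[[576.8, 158.9, 68.0], [635.0, 160.1, 68.0], [580.8, -39.3, 68.0], [639.8, -37.5, 68.0]] 197.98393934568261 91.28020037352309 [608.10701016  60.556791    68.        ] base end [611.32192501 -98.24268721  34.        ]
shift [0.66 8.15 0.4 ] turn [ 0.02  0.03 11.56] | tcp [ 510.2 -394.1  179.9] t 12.15
```

Emit:
drive_tool:
  plan:
    - {"x": 0.08,"y": 1,"z": 0.05,"ax": 0,"ay": 0,"az": 1.3,"hand": 52}
    - {"x": 0.16,"y": 2,"z": 0.1,"ax": 0,"ay": 0,"az": 2.6,"hand": 52}
    - {"x": 0.24,"y": 3,"z": 0.1,"ax": 0,"ay": 0,"az": 3.9,"hand": 52}
    - {"x": 0.32,"y": 4,"z": 0.1,"ax": 0,"ay": 0,"az": 5.2,"hand": 52}
    - {"x": 0.4,"y": 5,"z": 0.1,"ax": 0,"ay": 0,"az": 6.5,"hand": 52}
    - {"x": 0.48,"y": 5.9,"z": 0.1,"ax": 0,"ay": 0,"az": 7.8,"hand": 52}
    - {"x": 0.56,"y": 6.7,"z": 0.1,"ax": 0,"ay": 0,"az": 9.1,"hand": 52}
    - {"x": 0.62,"y": 7.4,"z": 0.1,"ax": 0,"ay": 0,"az": 10.3,"hand": 52}

```text
clock: 12.95
eef_pos: [599.2, -31.5, 172.2]
tcp_rot: [-3.141, -0.0, 1.73]
contact_force: [0.6, -0.5, -2.7]
opening: 0.695
grasp_force: 54.6
```

```bash
python3 - <<'E'
from h import *
go([609.5,1,150],91.8)
E
```

```text
shift [0.61 0.31 0.44] turn [-0.01 -0.    1.22] | tcp [599.2 -31.5 172.2] t 12.95
```

Emit:
drive_tool:
  plan:
    - {"x": 0.3,"y": 0.15,"z": 0.2,"ax": 0,"ay": 0,"az": 0.6,"hand": 52}
    - {"x": 0.61,"y": 0.31,"z": 0.44,"ax": 0,"ay": 0,"az": 1.22,"hand": 52}
    - {"x": 0.61,"y": 0.31,"z": 0.44,"ax": 0,"ay": 0,"az": 1.22,"hand": 52}
    - {"x": 0.61,"y": 0.31,"z": 0.44,"ax": 0,"ay": 0,"az": 1.22,"hand": 52}
    - {"x": 0.61,"y": 0.31,"z": 0.44,"ax": 0,"ay": 0,"az": 1.22,"hand": 52}
    - {"x": 0.61,"y": 0.31,"z": 0.44,"ax": 0,"ay": 0,"az": 1.22,"hand": 52}

```text
clock: 13.55
eef_pos: [610.6, -2.1, 152.6]
tcp_rot: [3.139, 0.001, 1.606]
contact_force: [0.6, -0.7, -2.0]
opening: 0.692
grasp_force: 54.7
```

```bash
python3 - <<'E'
from h import *
go([609.5,1,82],91.8)
f=imaging.grab_frame("wrist"); s=imaging.grab_frame("side")
cv2.imwrite("pics/w5.png",np.vstack([cv2.resize(f,(480,300)),cv2.resize(s[120:270,200:440],(480,300),interpolation=cv2.INTER_CUBIC)])[:,:,::-1])
E
```

```text
shift [ 0.06 -0.02  1.41] turn [0.03 0.01 0.04] | tcp [610.6  -2.1 152.6] t 13.55
```

View pics/w5.png

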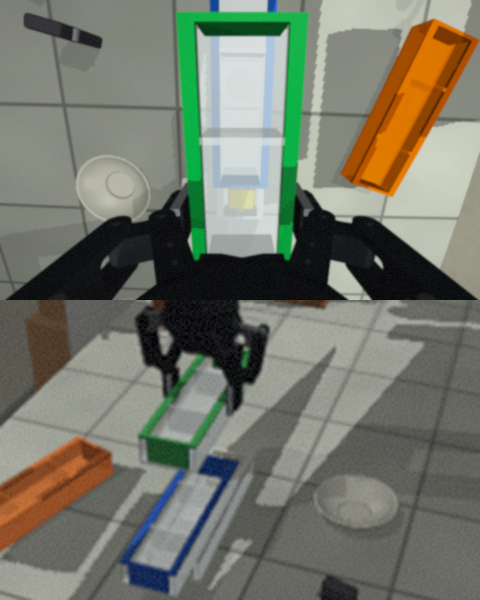

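```bash
python3 - <<'E'
from h import *
c=imaging.camera_info("wrist")
t=monitor.sense()["eef_pos"]
P=plane(c,np.array([(177,13),(308,13)])/.75,t[2]+29)
w=P[1]-P[0];ax=np.array([np.cos(np.radians(91.8)),np.sin(np.radians(91.8)),0]);m=P.mean(0)-100*ax
print(P.round(1).tolist(),np.linalg.norm(w),np.degrees(np.arctan2(w[1],w[0]))+90,"centre",m,"rel",m-t)
go([609.5,1,82],91.8)
E
```

```text
[[578.5, 97.9, 181.8], [637.5, 100.1, 181.8]] 59.05955478130213 92.14804401153062 centre [611.11640945  -0.91839314 181.75452146] rel [ 0.3613418   1.05164932 29.        ]
shift [ 0.06 -0.03  1.41] turn [0.03 0.   0.04] | tcp [610.8  -2.  152.8] t 13.65
```

Centre agrees; lower with a 3 mm shift along x.

Emit:
drive_tool:
  plan:
    - {"x": 0.06,"y": -0.02,"z": 0.5,"ax": 0,"ay": 0,"az": 0.03,"hand": 52}
    - {"x": 0.06,"y": -0.02,"z": 0.9,"ax": 0,"ay": 0,"az": 0.03,"hand": 52}
    - {"x": 0.06,"y": -0.02,"z": 1.2,"ax": 0,"ay": 0,"az": 0.03,"hand": 52}
    - {"x": 0.06,"y": -0.02,"z": 1.35,"ax": 0,"ay": 0,"az": 0.03,"hand": 52}
    - {"x": 0.06,"y": -0.02,"z": 1.41,"ax": 0,"ay": 0,"az": 0.03,"hand": 52}
    - {"x": 0.06,"y": -0.02,"z": 1.41,"ax": 0,"ay": 0,"az": 0.03,"hand": 52}
    - {"x": 0.06,"y": -0.02,"z": 1.41,"ax": 0,"ay": 0,"az": 0.03,"hand": 52}

```text
clock: 14.35
eef_pos: [610.4, 1.7, 82.6]
tcp_rot: [3.138, 0.0, 1.603]
contact_force: [0.0, 0.1, -1.7]
opening: 0.699
grasp_force: 54.8
```

Emit:
drive_tool:
  plan:
    - {"x": 0,"y": 0,"z": 0.03,"ax": 0,"ay": 0,"az": 0,"hand": 52}
    - {"x": 0,"y": 0,"z": 0.06,"ax": 0,"ay": 0,"az": 0,"hand": 52}
    - {"x": 0,"y": 0,"z": 0.09,"ax": 0,"ay": 0,"az": 0,"hand": 52}
    - {"x": 0,"y": 0,"z": 0.09,"ax": 0,"ay": 0,"az": 0,"hand": 52}

```text
clock: 14.75
eef_pos: [609.7, 1.7, 77.2]
tcp_rot: [3.139, 0.0, 1.603]
contact_force: [0.2, -0.2, -2.3]
opening: 0.694
grasp_force: 54.8
```

Emit:
drive_tool:
  plan:
    - {"x": 0,"y": 0,"z": 0.03,"ax": 0,"ay": 0,"az": 0,"hand": 52}
    - {"x": 0,"y": 0,"z": 0.05,"ax": 0,"ay": 0,"az": 0,"hand": 52}
    - {"x": 0,"y": 0,"z": 0.05,"ax": 0,"ay": 0,"az": 0,"hand": 52}
    - {"x": 0,"y": 0,"z": 0.05,"ax": 0,"ay": 0,"az": 0,"hand": 52}

```text
clock: 15.15
eef_pos: [609.8, 1.7, 74.8]
tcp_rot: [3.139, 0.0, 1.603]
contact_force: [-0.3, 0.5, -1.8]
opening: 0.692
grasp_force: 54.8
```

Emit:
drive_tool:
  plan:
    - {"x": 0,"y": 0,"z": 0.02,"ax": 0,"ay": 0,"az": 0,"hand": 52}
    - {"x": 0,"y": 0,"z": 0.04,"ax": 0,"ay": 0,"az": 0,"hand": 52}
    - {"x": 0,"y": 0,"z": 0.04,"ax": 0,"ay": 0,"az": 0,"hand": 52}
    - {"x": 0,"y": 0,"z": 0.04,"ax": 0,"ay": 0,"az": 0,"hand": 52}

```text
clock: 15.55
eef_pos: [609.9, 1.7, 73.7]
tcp_rot: [3.139, 0.0, 1.603]
contact_force: [-3.2, 0.9, 7.2]
opening: 0.692
grasp_force: 55.7
```

Contact at the expected height; release and rise.

Emit:
drive_tool:
  plan:
    - {"x": 0,"y": 0,"z": -0.01,"ax": 0,"ay": 0,"az": 0,"hand": 58}
    - {"x": 0,"y": 0,"z": -0.01,"ax": 0,"ay": 0,"az": 0,"hand": 62}
    - {"x": 0,"y": 0,"z": -0.01,"ax": 0,"ay": 0,"az": 0,"hand": 70}
    - {"x": 0,"y": 0,"z": -0.01,"ax": 0,"ay": 0,"az": 0,"hand": 80}
    - {"x": 0,"y": 0,"z": -0.01,"ax": 0,"ay": 0,"az": 0,"hand": 85}
    - {"x": 0,"y": 0,"z": -0.01,"ax": 0,"ay": 0,"az": 0,"hand": 85}
    - {"x": 0,"y": 0,"z": -0.01,"ax": 0,"ay": 0,"az": 0,"hand": 85}
    - {"x": 0,"y": 0,"z": -0.01,"ax": 0,"ay": 0,"az": 0,"hand": 85}

```text
clock: 16.35
eef_pos: [609.8, 1.7, 73.3]
tcp_rot: [3.139, 0.0, 1.603]
contact_force: [-0.5, 0.4, -0.5]
opening: 0.997
grasp_force: 0.0
```

Emit:
drive_tool:
  plan:
    - {"x": 0,"y": 0,"z": -0.3,"ax": 0,"ay": 0,"az": 0,"hand": 85}
    - {"x": 0,"y": 0,"z": -0.8,"ax": 0,"ay": 0,"az": 0,"hand": 85}
    - {"x": 0,"y": 0,"z": -1.6,"ax": 0,"ay": 0,"az": 0,"hand": 85}
    - {"x": 0,"y": 0,"z": -2.4,"ax": 0,"ay": 0,"az": 0,"hand": 85}
    - {"x": 0,"y": 0,"z": -3,"ax": 0,"ay": 0,"az": 0,"hand": 85}
    - {"x": 0,"y": 0,"z": -3,"ax": 0,"ay": 0,"az": 0,"hand": 85}
    - {"x": 0,"y": 0,"z": -3,"ax": 0,"ay": 0,"az": 0,"hand": 85}
    - {"x": 0,"y": 0,"z": -3,"ax": 0,"ay": 0,"az": 0,"hand": 85}

```text
clock: 17.15
eef_pos: [608.6, 1.7, 222.7]
tcp_rot: [3.14, 0.0, 1.603]
contact_force: [-0.7, 0.2, -0.3]
opening: 0.995
grasp_force: 0.0
```

```bash
python3 - <<'E'
from h import *
f=imaging.grab_frame("wrist"); s=imaging.grab_frame("side")
cv2.imwrite("pics/w6.png",np.vstack([cv2.resize(f,(480,300)),cv2.resize(s[120:270,200:440],(480,300),interpolation=cv2.INTER_CUBIC)])[:,:,::-1])
E
```

```text
(no output)
```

View pics/w6.png

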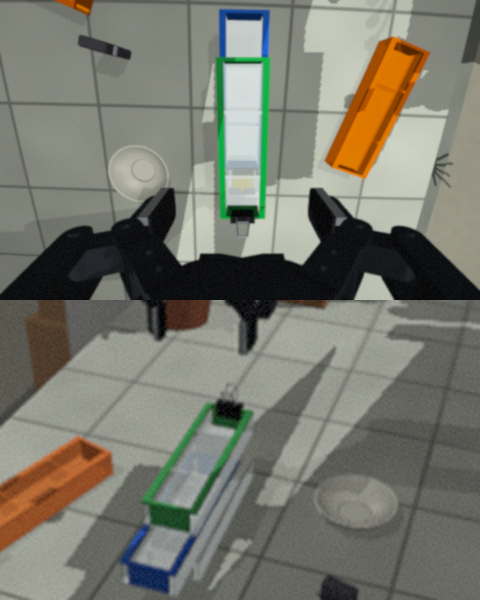

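```bash
python3 - <<'E'
from h import *
c=imaging.camera_info("wrist")
P=plane(c,np.array([(217,58),(269,57),(222,218),(266,217)])/.75,102);B=plane(c,np.array([(220,10),(269,10)])/.75,68)
m=P.mean(0);b=B.mean(0);print(P.round(1).tolist(),m,"blue end",b)
if abs(m[0]-610.5)<6 and abs(m[1]-2)<8 and abs(b[1]-162)<8 and abs(b[0]-605.5)<6: print(r.sign_off())
E
```

```text
[[579.3, 101.6, 102.0], [635.8, 104.5, 102.0], [586.7, -95.0, 102.0], [644.8, -91.7, 102.0]] [611.66545884   4.82428029 102.        ] blue end [607.67038321 159.84946934  68.        ]
the job is handed in; nothing more can be done
None
```

The job is handed in, result not reported: from the last picture, the blue tier sits about 58 mm along the white one, away from the dreidel, and the green tier is about 3 mm from straight above the white.

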